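# Lock the carving turntable with its ball-lock pin

## Task

Lock the carving turntable: take the ball-lock pin out of the wooden rack with its thumb button squeezed in, and keep squeezing while you bring the hole in the turntable's swinging steel tongue into line with the hole in the arm below and push the pin through both, gently, until its collar sits flat on the tongue. Then let go so that the button springs out and the pin is locked, upright and fully home. Do not force the pin, and leave the bench dog and the other things on the bench where they are.

Things in the scene. Friction and masses are not known exactly. Their poses are not given: they have to be found in the camera images.
- pin_handle (a point): Centre of the handle of the steel ball-lock pin, 28 mm above its collar's underside. z = pin axis, up when standing. Handle: block 24 (x) x 18 (y) x 46 mm tall on a round collar 30 mm wide, 5 mm thick. Button plate on its +x side at this height, 14 mm wide, 30 tall: the handle is 29 mm wide along x with the button out, 25 with it in (then 1 mm proud). Squeeze along x.
- pin_shoulder (a point): Pin axis at the collar's underside, 28 mm below the handle centre and 41 mm above the nose.
- pin_button (a joint): Thumb button travel in m: 0 = out (balls out, locked), 0.004 = fully in (balls in). Spring: needs 5 N to start and 9 N to hold fully in; a grip of 20 to 30 N is right.
- rack: Wooden rack block, 70 (x) x 150 (y) x 46 mm tall, fixed; origin at the centre of its underside. Two square 20 mm holes at y = +42 and -42 mm: one holds the pin, the other a plain bench dog.
- base_hole (a point): Axis of the hole in the turntable's fixed lower arm, taken at the height of the tongue's TOP face (60 mm above the bench); the collar's underside rests at this point. z up; x points to the turntable's pivot, 155 mm away. Tongue 10 mm thick; lower arm's top is 12 mm and its underside 24 mm below this point, free space under it. Both holes are 14 mm wide.
- dog: Bystander, to be left alone: plain brass bench dog (stub with round head 28 mm wide, no button) standing in the rack's other hole.
- gouge1: Bystander, to be left alone: carving gouge lying on the bench.
- gouge3: Bystander, to be left alone: carving gouge lying on the bench near the robot.
- mallet: Bystander, to be left alone: round wooden carver's mallet, 84 mm wide, 210 mm tall, standing.
- wax: Bystander, to be left alone: flat metal wax tin, 68 mm wide, 45 mm tall.
- brush: Bystander, to be left alone: bench brush lying.
- offcut: Bystander, to be left alone: offcut of pale wood 90 x 50 x 22 mm.
- pin: The pin: origin = pin_shoulder. Below the collar a round shank 12 mm thick, its last 8.5 mm tapering to a 7 mm nose. Two balls (along y, 29 mm below the collar's underside) stand out to 18 mm overall while the button is out and draw inside when it is in. Balls out, it cannot enter or leave the turntable's holes. 0.15 to 0.25 kg. Stands loose in one rack hole, collar on the rack; lift straight up.
- turntable: Turntable and all it carries; origin on the bench under the pivot. A steel tongue 80 mm wide points along -x and swings with the board over the fixed lower arm. Its angle is NOT measured: its hole, also 155 mm from the pivot, lies up to 19 mm either side of base_hole along the arc; see or feel for it. It turns stiffly (4 to 5 N at the hole) and stays put: a nose in the hole can drag it.
- board (a point): Centre of the top of the carving panel on the turntable, 103 mm above the bench (corner cleats 110 mm) when the holes are in line. The plywood board under it is 200 x 200 mm; its near edge is 75 mm from base_hole.

How it is judged:
By the outcome, as a careful person would: the job done as asked, in the order asked, and still so for the second after the job is handed in, with the robot touching nothing.
It also fails if it takes over 64 s, if anything falls off the work surface, if the arm or the gripper's body presses on something with over 40 N, if the wrist force passes 120 N, or if a joint passes its speed limit or range.

## Robot

A 7-joint arm with a two-finger parallel gripper is mounted at the origin on the work surface. World frame = base frame: x ahead of the robot, y to its left, z up, the work surface at z = 0. Lengths are in mm, angles in rad, forces in N, time in s.
With the tool pointing down it reaches from about 400 to 875 mm from the base axis. Payload 4.4 kg.
Tool frame: the origin (TCP) lies on the centre line of the jaws, within the pads' length; the fingertips stand 8 mm ahead of it and the grasp point (between the pads) lies 11 mm behind it; x points along the fingers, z is the direction in which the jaws open and shut, and the axes are right-handed (so a half turn about x gives the same grasp; the last joint's range is limited). The gripper opens to 85 mm and grips with 20 to 120 N. Pads are 22 mm wide; open, the fingers measure 114 mm over their backs; the gripper's body (76 mm by 85 mm) begins 54 mm behind the grasp point. The pads swing forward as they close: fully open they stand 13 mm farther back than shut.
Start: joints at [-1.231, 0.628, 0.038, 1.517, -0.027, 0.996, -0.02], TCP at [256.569, 597.236, 239.313] pointing down, gripper open.
Joint ranges: [-3.06, 3.06], [-0.37, 2.12], [-1.25, 1.32], [0.18, 2.47], [-1.1, 4.24], [0.23, 1.98], [-2.94, 2.94]. Speed limits (rad/s): [2.57, 2.57, 3.14, 3.14, 3.14, 3.14, 3.14].

## Interface

Orientations are given as [roll, pitch, yaw] about the fixed x, y, z axes, in that order (R = Rz(yaw) Ry(pitch) Rx(roll)).
In Python, from cell import ctrl, get_image, camera_params gives the robot as it stands. The module is installed in compiled form; this text tells all that it offers.
- The arm moves only by the shell command python3 -m handwheel 'ROWS'. ROWS is text: rows parted by semicolons, each of 7 numbers parted by spaces: the opening, from -1 (shut) to 1 (fully open), then the shift along the tool's x, y, z in mm, then the turn, a rotation vector about the tool's x, y, z in rad. In form: grip x y z wx wy wz; .... A call has 1 to 10 rows; each row shifts and turns the pose as measured when the row begins, along the tool's axes as they then stand; what a row does not reach is not made up. A row lasts 1/10 s, in which the tool goes at most 50 mm and 8.59 degrees, less where a joint would pass 70% of its speed; a pose out of reach is approached as far as the arm can. A call with a gripper value outside its range is refused whole. The fingers move at their own pace and stop on an object; the grip force is fixed at half the most. Time passes only in rows, so rows that do not move let the fingers close. It gives the time, the measured TCP pose, the force and the opening at its end, in the units of the state.
- ctrl.read_state(): the state, without advancing time (a new reading comes with each control period).
- get_image(name): name is "side" or "top"; returns the picture (480x640x3 uint8, blue, green, red); there is no depth.
- camera_params(name): a dict with "fx", "fy", "cx", "cy" (pixels), "eye" and "orientation" of the camera in the world. Camera axes: x right, y up, looking along -z (the intrinsics and any distortion apply to the point x, -y, -z); pixel columns grow to the right and rows downward; lengths in mm; the calibration is good to about 2 mm. A picture is of the moment at which its call begins. camera_params takes no time and is no camera call.
- ctrl.finish_job(): hands the job in, once; it reports no verdict.
The state is a dict: "clock": time; "qpos": joint angles; "qd": joint speeds; "tau": joint torques, N m; "eef_pos": TCP position; "tool_rot": TCP orientation; "force": force on the tool from outside, world axes, zero at the start; "torque": the same for the moment, N m; "width": finger opening in mm.
Only numpy, scipy, OpenCV 4.12 (cv2) and the standard library are available. Lean on these libraries where they do the work, as an engineer would, in place of code of your own. Each camera call takes 0.05 s, during which the arm holds its last target.

## Working session

There is one attempt and no reset: what is moved stays moved. The work goes in short steps, Python scripts to look and compute and a shell command to move; the robot and the scene stay as the last step left them, time stands still between calls to the robot, and variables do not carry over. Pictures are saved under pics/ and viewed, and the job is handed in when it is done.

```bash
mkdir -p pics; ls; python3 - <<'E'
from cell import ctrl,get_image,camera_params
import cv2
print(ctrl.read_state())
for n in("side","top"):
    print(n,camera_params(n)); cv2.imwrite(f"pics/{n}0.png",get_image(n))
E
```

```text
pics
{'clock': 0.0, 'qpos': array([-1.23078387,  0.62932722,  0.03845885,  1.518381  , -0.02699873,
        0.99632565, -0.01998134]), 'qd': array([-0.0013181 ,  0.00047033, -0.00141141,  0.00010421,  0.00028673,
        0.00071286, -0.00013493]), 'tau': array([ 2.56464682e-04, -5.63411021e+01,  1.22650176e+00, -1.93443596e+01,
        1.09509390e-02,  1.05923385e-02, -3.78872059e-06]), 'eef_pos': array([256.33391714, 596.64174287, 238.39750031]), 'tool_rot': array([-3.12293868,  1.5688736 , -1.95794943]), 'force': array([-1.08806325,  0.65092502, -0.03289739]), 'torque': array([ 0.03652745, -0.02261696, -0.00780849]), 'width': 85.40806078410475}
side {'fx': 509.090693177801, 'fy': 509.090693177801, 'cx': 316.7602062278491, 'cy': 242.31920729550777, 'eye': array([432.29371984, 805.53395742, 917.90825203]), 'orientation': array([ 0.7891038 , -0.01187842, -2.97506198])}
top {'fx': 488.7261426617067, 'fy': 488.7261426617067, 'cx': 324.26504013704397, 'cy': 242.05340227297071, 'eye': array([ 296.30633537,  -19.71999743, 1191.37028344]), 'orientation': array([ 0.24057256, -0.00242579, -1.57130568])}
```

View pics/side0.png

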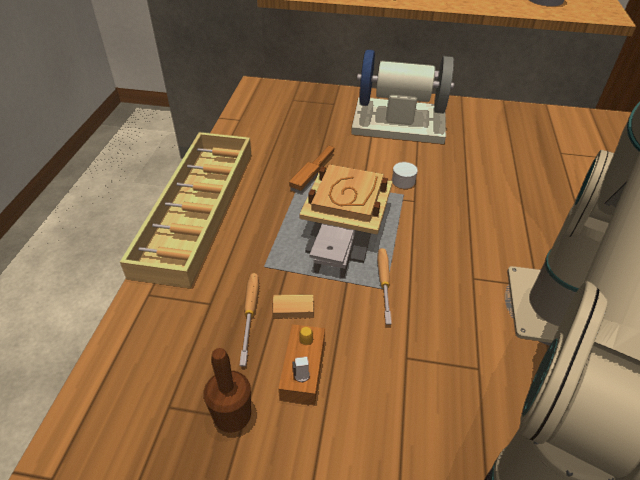

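View pics/top0.png

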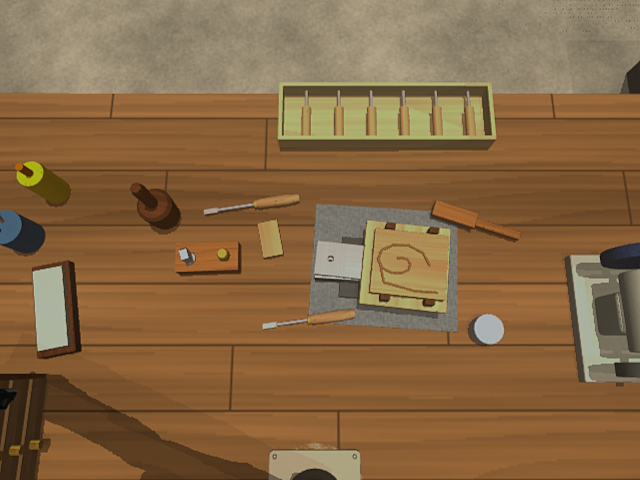

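```bash
cat > h.py <<'E'
import numpy as np, cv2
from scipy.spatial.transform import Rotation as R
from cell import ctrl,get_image,camera_params
def ray(n,u,v):
    p=camera_params(n); d=R.from_euler('xyz',p['orientation']).apply([(u-p['cx'])/p['fx'],-(v-p['cy'])/p['fy'],-1]); return p['eye'],d
def onz(n,u,v,z):
    e,d=ray(n,u,v); return e+d*(z-e[2])/d[2]
def tri(a,b):
    e1,d1=ray(*a); e2,d2=ray(*b); d1/=np.linalg.norm(d1); d2/=np.linalg.norm(d2)
    s=np.linalg.lstsq(np.c_[d1,-d2],e2-e1,rcond=None)[0]; p,q=e1+s[0]*d1,e2+s[1]*d2
    return (p+q)/2,np.linalg.norm(p-q)
def proj(n,P):
    p=camera_params(n); c=R.from_euler('xyz',p['orientation']).inv().apply(np.array(P)-p['eye'])
    return p['cx']+p['fx']*c[0]/-c[2],p['cy']-p['fy']*c[1]/-c[2]
def crop(img,x0,y0,x1,y1,k,f):
    cv2.imwrite(f,cv2.resize(img[y0:y1,x0:x1],None,fx=k,fy=k,interpolation=cv2.INTER_CUBIC))
E
python3 - <<'E'
from h import *
s=cv2.imread("pics/side0.png");t=cv2.imread("pics/top0.png")
a=cv2.resize(s[315:415,265:345],None,fx=5,fy=5,interpolation=2);b=cv2.resize(t[230:290,165:255],None,fx=5,fy=5,interpolation=2)
cv2.imwrite("pics/c1.png",a);cv2.imwrite("pics/c2.png",b)
crop(s,265,195,415,295,5,"pics/c3.png");crop(t,300,200,400,320,5,"pics/c4.png")
E
```

```text
(no output)
```

View pics/c1.png

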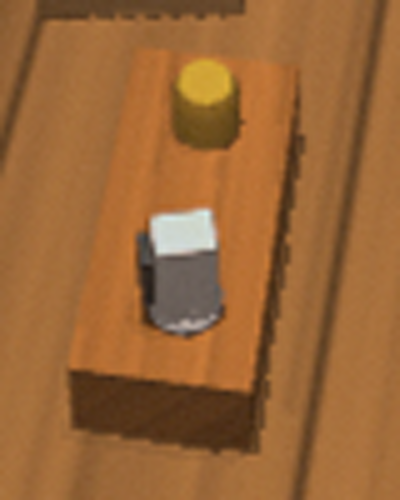

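View pics/c2.png

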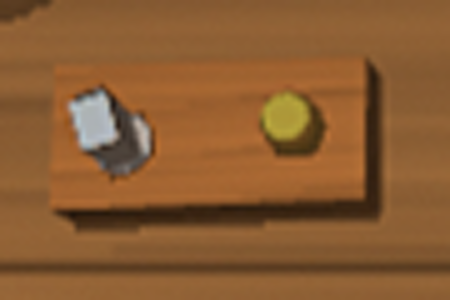

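View pics/c3.png

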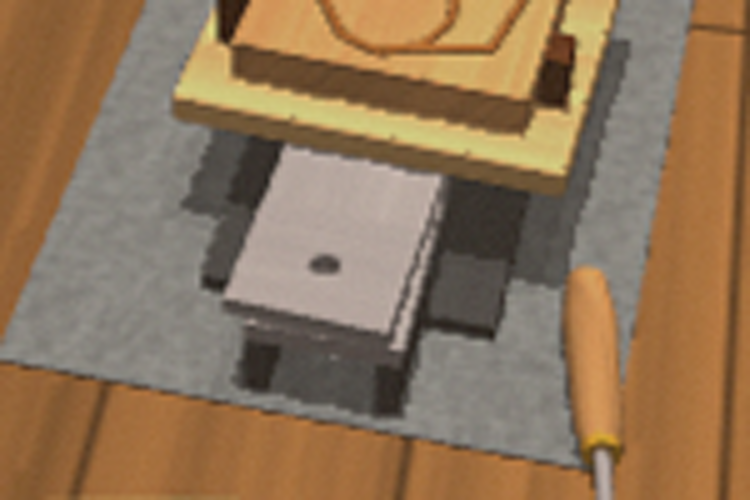

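View pics/c4.png

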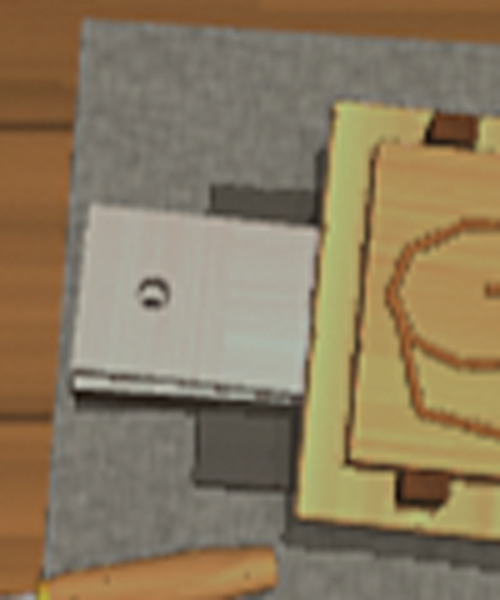

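```bash
python3 - <<'E'
from h import *
np.set_printoptions(precision=1,suppress=True)
s=cv2.imread("pics/side0.png");t=cv2.imread("pics/top0.png")
print("hole tri",tri(("top",330.6,258.6),("side",330,247.8)))
print("hole z60",onz("top",330.6,258.6,60),onz("side",330,247.8,60))
# pin top corners, top view crop c2 offsets (165,230)/5 ; z=46+5+51=
f=lambda n,x0,y0,pts,z:[onz(n,x0+a/5,y0+b/5,z)[:2] for a,b in pts]
print("rack top(top)",*f("top",165,230,[(53,65),(364,60),(366,200),(52,210)],46))
print("rack top(side)",*f("side",265,315,[(142,52),(299,68),(255,392),(72,370)],46))
print("pin top tri",tri(("top",165+95/5,230+121/5),("side",265+183/5,315+233/5)))
print("pintop corners top",*f("top",165,230,[(70,103),(102,88),(119,138),(84,152)],97))
print("pintop corners side",*f("side",265,315,[(150,214),(212,209),(217,247),(155,256)],97))
print("tongue corners top",*f("top",300,200,[(91,206),(318,227),(75,371),(308,392)],60))
print("tongue corners side",*f("side",265,195,[(287,146),(442,177),(392,333),(224,302)],60))
print("mat top",*f("top",0,0,[(317*5,204*5),(458*5,209*5),(456*5,331*5),(309*5,325*5)],0))
crop(t,305,230,370,300,12,"pics/c5.png");crop(s,300,215,365,285,12,"pics/c6.png")
E
```

```text
hole tri (array([532.8, -37.5,  58.8]), np.float64(2.0700118900170965))
hole z60 [533.6 -37.6  60. ] [531.6 -36.   60. ]
rack top(top) [574.9 335.7] [577.4 185.9] [508.8 182.1] [504. 331.]
rack top(side) [574.9 188.8] [509.1 185.4] [502.6 333.6] [571.9 336.5]
pin top tri (array([536.4, 299.9,  93.1]), np.float64(1.0259012264734446))
pintop corners top [544.6 310.8] [551.6 296.6] [528.2 287.2] [521.6 302.8]
pintop corners side [549.1 296.5] [526.7 290.4] [522. 306.] [543.8 313.7]
tongue corners top [576.   -8.1] [ 565.7 -116.2] [496.2  -0.8] [ 486.2 -110. ]
tongue corners side [ 562.3 -114. ] [ 483.9 -105.4] [494.6   2.8] [574.3  -3. ]
mat top [688.8  -4.2] [ 675.5 -364.4] [ 368.4 -339.4] [382.8  14.1]
```

View pics/c5.png

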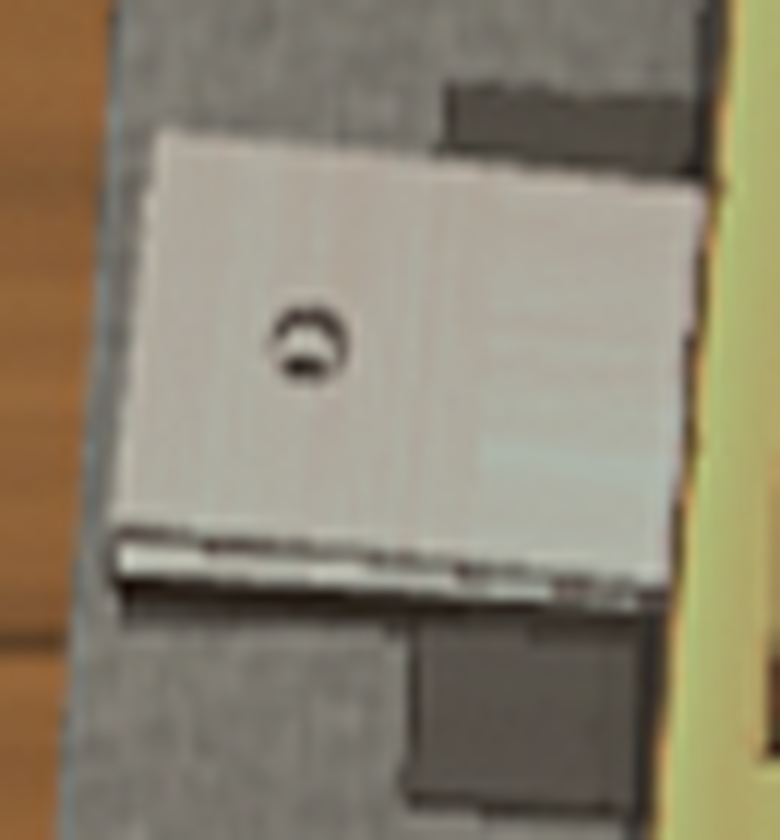

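View pics/c6.png

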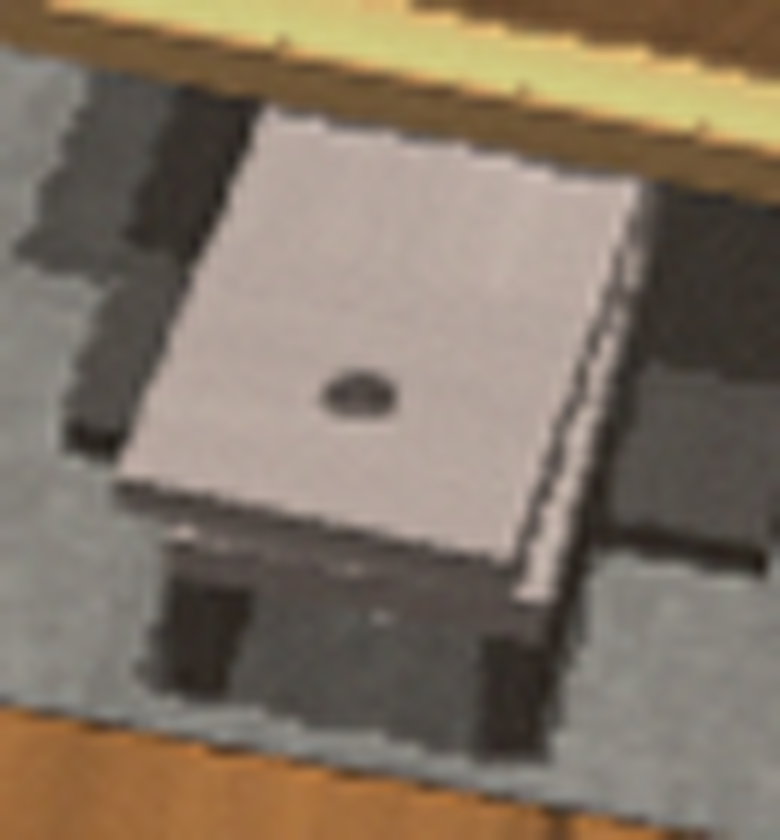

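```bash
python3 - <<'E'
from h import *
np.set_printoptions(precision=1,suppress=True)
g=lambda n,x0,y0,pts,z:[onz(n,x0+a/12,y0+b/12,z)[:2] for a,b in pts]
print("arm edge top",*g("top",305,230,[(118,578),(640,606),(380,592)],48))
print("arm side",*g("side",300,215,[(165,533),(350,567),(545,600),(520,600),(632,250)],48))
print("feet top",*g("top",305,230,[(447,85),(700,98),(405,800),(640,812)],12))
print("hole low in top",*g("top",305,230,[(305,365),(312,345)],48))
t=get_image("top");s=get_image("side")
crop(t,322,250,340,268,30,"pics/c7.png");crop(s,305,250,355,285,14,"pics/c8.png")
E
```

```text
arm edge top [488.8  -0.3] [ 483.2 -103.1] [486.  -51.9]
arm side [564.9  -3.1] [527.9  -0.5] [489.4   1.5] [494.2   2.3] [484.2 -98.5]
feet top [598.4 -67.5] [ 595.6 -120. ] [449.6 -57.7] [ 447.2 -105. ]
hole low in top [531.7 -37.3] [535.7 -38.7]
```

View pics/c7.png

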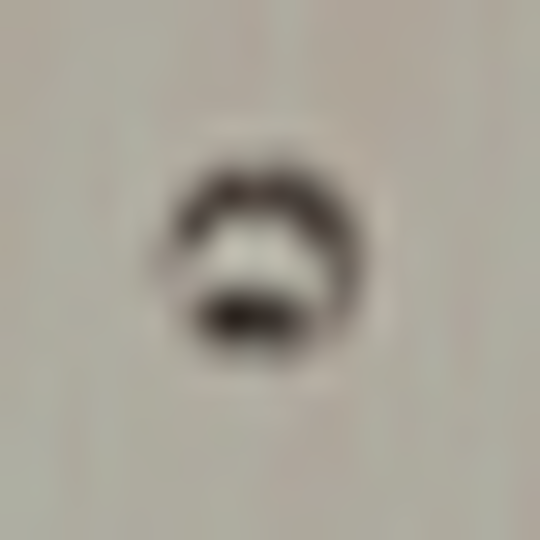

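View pics/c8.png

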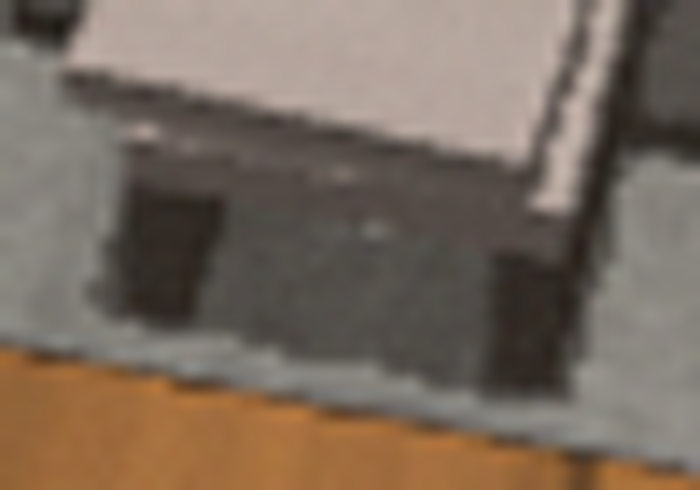

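```bash
cat >> h.py <<'E'
np.set_printoptions(precision=2,suppress=True)
def goal(P,jaw,tilt=None):
    """print shift (in present tool axes) and rotvec to bring TCP to P, jaw axis at jaw deg"""
    st=ctrl.read_state(); C=R.from_euler('xyz',st['tool_rot']).as_matrix()
    x=np.array([0,0,-1.]); best=None
    for s in(0,np.pi):
        z=np.array([np.cos(np.radians(jaw)+s),np.sin(np.radians(jaw)+s),0]); G=np.c_[x,np.cross(z,x),z]
        r=R.from_matrix(C.T@G).as_rotvec()
        if best is None or np.linalg.norm(r)<np.linalg.norm(best[0]): best=(r,G)
    d=np.array(P)-st['eef_pos']
    print("t",round(st['clock'],2),"pos",st['eef_pos'],"F",st['force'],"T",st['torque'],"w",round(st['width'],2))
    print("jaw",C[:,2],"toolx",C[:,0],"rotvec",best[0].round(3),"q",st['qpos'])
    print("shift now-axes",C.T@d,"shift after-turn axes",best[1].T@d,"world d",d)
E
python3 - <<'E'
from h import *
goal([536,300.5,175],19)
goal([536,300.5,175],19-90)
print(onz("top",160,212,50),onz("top",136,188,210),onz("side",230,400,60),onz("side",218,355,210), tri(("top",136,188),("side",220,355)))
E
```

```text
t 0.2 pos [256.43 596.88 238.72] F [0.44 0.73 0.17] T [0.03 0.05 0.01] w 85.39
jaw [ 0.39  0.92 -0.  ] toolx [-0. -0. -1.] rotvec [ 0.83 -0.    0.  ] q [-1.23  0.63  0.04  1.52 -0.03  1.   -0.02]
shift now-axes [  63.92 -373.87 -161.86] shift after-turn axes [  63.72 -371.25  167.85] world d [ 279.57 -296.38  -63.72]
t 0.2 pos [256.43 596.88 238.72] F [0.44 0.73 0.17] T [0.03 0.05 0.01] w 85.39
jaw [ 0.39  0.92 -0.  ] toolx [-0. -0. -1.] rotvec [-0.74 -0.   -0.  ] q [-1.23  0.63  0.04  1.52 -0.03  1.   -0.02]
shift now-axes [  63.92 -373.87 -161.86] shift after-turn axes [  63.72 -167.85 -371.25] world d [ 279.57 -296.38  -63.72]
[651.76 378.04  50.  ] [655.19 377.43 210.  ] [653.38 381.06  60.  ] [656.02 382.93 210.  ] (array([655.62, 379.25, 205.27]), np.float64(2.452686513694613))
```

```bash
python3 -m handwheel '1 0 0 0 .14 0 0;1 0 0 0 .14 0 0;1 0 0 0 .14 0 0;1 0 0 0 .14 0 0;1 0 0 0 .14 0 0;1 0 0 0 .14 0 0'; python3 - <<'E'
from h import *
goal([536,300.5,190],19)
E
```

```text
clock: 0.8
eef_pos: [256.1, 595.8, 237.1]
tool_rot: [-2.498, 1.566, -2.206]
force: [-0.1, -0.0, -0.3]
width: 85.2
t 0.8 pos [256.06 595.78 237.1 ] F [-0.13 -0.03 -0.35] T [ 0.    0.03 -0.03] w 85.21
jaw [ 0.96  0.29 -0.  ] toolx [-0. -0. -1.] rotvec [-0.04 -0.    0.  ] q [-1.37  0.65  0.28  1.52 -0.2   1.   -0.74]
shift now-axes [  47.43 -363.29  183.16] shift after-turn axes [  47.1  -370.33  168.55] world d [ 279.94 -295.28  -47.1 ]
```

```bash
python3 -m handwheel '1 5 -40 20 0 0 0;1 5 -40 20 0 0 0;1 5 -40 20 0 0 0;1 5 -40 20 0 0 0;1 5 -40 20 0 0 0;1 5 -40 20 0 0 0;1 5 -40 20 0 0 0;1 5 -40 20 0 0 0;1 3 -20 10 0 0 0;1 0 0 0 0 0 0'; python3 - <<'E'
from h import *
goal([536,300.5,140],19)
E
```

```text
clock: 1.8
eef_pos: [522.9, 312.1, 188.9]
tool_rot: [-2.696, 1.565, -2.399]
force: [0.4, 0.3, 0.1]
width: 85.3
t 1.8 pos [522.9  312.05 188.94] F [0.42 0.35 0.1 ] T [-0.02  0.05 -0.03] w 85.27
jaw [ 0.96  0.29 -0.01] toolx [-0. -0. -1.] rotvec [-0.03 -0.01  0.  ] q [-0.74  0.64  0.25  1.69 -0.19  0.84 -0.11]
shift now-axes [ 48.93 -14.76   9.39] shift after-turn axes [ 48.94 -15.19   8.62] world d [ 13.1  -11.55 -48.94]
```

```bash
python3 -m handwheel '1 12 -8 5 -.03 -.01 0;1 16 -7 4 0 0 0;1 20 0 0 0 0 0;1 0 0 0 0 0 0'; python3 - <<'E'
from h import *
goal([536,300.5,64],19)
cv2.imwrite("pics/t1.png",get_image("top"));cv2.imwrite("pics/s1.png",get_image("side"))
a=cv2.resize(cv2.imread("pics/t1.png")[200:300,130:260],None,fx=3,fy=3);b=cv2.resize(cv2.imread("pics/s1.png")[290:420,240:370],None,fx=3,fy=3)
a=cv2.resize(a,(390,390)) if 0 else a
v=np.zeros((390,780,3),np.uint8);v[:300,:390]=a;v[:,390:]=b;cv2.imwrite("pics/v1.png",v)
E
```

```text
clock: 2.2
eef_pos: [534.3, 303.8, 138.7]
tool_rot: [0.303, 1.567, 0.632]
force: [-0.2, -0.3, -0.6]
width: 85.4
t 2.2 pos [534.27 303.76 138.68] F [-0.2  -0.26 -0.59] T [-0.05  0.04  0.02] w 85.4
jaw [0.95 0.32 0.  ] toolx [ 0.  0. -1.] rotvec [-0.  0. -0.] q [-0.69  0.71  0.21  1.72 -0.21  0.73 -0.05]
shift now-axes [74.68 -3.73  0.31] shift after-turn axes [74.68 -3.64  0.57] world d [  1.73  -3.26 -74.68]
```

View pics/v1.png

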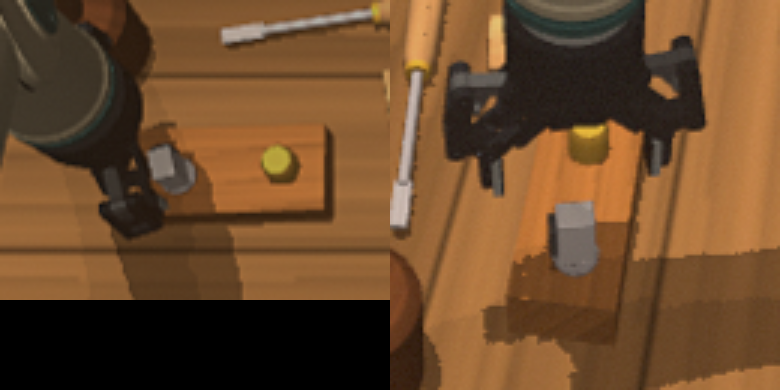

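```bash
python3 -m handwheel '1 20 -2 0 0 0 0;1 20 -2 0 0 0 0;1 15 0 0 0 0 0;1 8 0 0 0 0 0;1 3 0 0 0 0 0;1 0 0 0 0 0 0'; python3 - <<'E'
from h import *
goal([536,300.5,64],19)
cv2.imwrite("pics/t2.png",get_image("top"));cv2.imwrite("pics/s2.png",get_image("side"))
v=np.zeros((390,780,3),np.uint8);v[:300,:390]=cv2.resize(cv2.imread("pics/t2.png")[200:300,130:260],None,fx=3,fy=3);v[:,390:]=cv2.resize(cv2.imread("pics/s2.png")[290:420,240:370],None,fx=3,fy=3);cv2.imwrite("pics/v2.png",v)
E
```

```text
clock: 2.9
eef_pos: [539.9, 307.2, 78.0]
tool_rot: [0.309, 1.552, 0.644]
force: [-0.2, 0.4, 0.6]
width: 85.8
t 2.9 pos [539.91 307.23  77.99] F [-0.19  0.39  0.65] T [ 0.01  0.   -0.03] w 85.82
jaw [0.94 0.33 0.02] toolx [ 0.01  0.01 -1.  ] rotvec [ 0.    0.02 -0.01] q [-0.67  0.79  0.18  1.75 -0.23  0.6  -0.02]
shift now-axes [13.85 -5.15 -6.15] shift after-turn axes [13.99 -5.09 -5.89] world d [ -3.91  -6.73 -13.99]
```

View pics/v2.png

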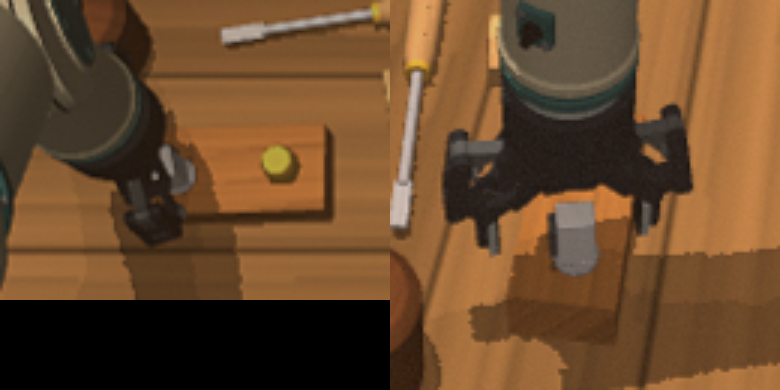

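```bash
python3 -m handwheel '1 3 -5 -6 0 .02 -.01;1 4 0 0 0 0 0;1 0 0 0 0 0 0'; python3 - <<'E'
from h import *
goal([536,300.5,64],19)
for n in("top","side"): print(proj(n,[536,300.5,97]),proj(n,[536,300.5,64]))
E
```

```text
clock: 3.3
eef_pos: [536.9, 300.4, 72.5]
tool_rot: [-1.7, 1.566, -1.365]
force: [-0.1, 0.8, -0.0]
width: 85.4
t 3.3 pos [536.87 300.41  72.45] F [-0.06  0.76 -0.01] T [0.02 0.01 0.01] w 85.37
jaw [ 0.94  0.33 -0.  ] toolx [ 0. -0. -1.] rotvec [ 0.   -0.    0.01] q [-0.67  0.8   0.19  1.75 -0.23  0.61 -0.02]
shift now-axes [ 8.45  0.41 -0.79] shift after-turn axes [ 8.45  0.37 -0.79] world d [-0.87  0.09 -8.45]
(np.float64(183.21679974004746), np.float64(254.24785962652948)) (np.float64(187.1095621463955), np.float64(257.2462446693131))
(np.float64(301.4918805905067), np.float64(360.68900957794233)) (np.float64(301.65255510109836), np.float64(370.1724083539199))
```

```bash
python3 -m handwheel '1 5 0 -1 0 0 0;1 4 0 0 0 0 0;1 1 0 0 0 0 0;1 0 0 0 0 0 0'; python3 - <<'E'
from h import *
goal([536,300.5,64],19)
E
```

```text
clock: 3.7
eef_pos: [535.9, 299.9, 61.5]
tool_rot: [-1.716, 1.566, -1.382]
force: [-0.0, 0.4, -0.1]
width: 85.3
t 3.7 pos [535.87 299.92  61.5 ] F [-0.02  0.41 -0.14] T [-0.06 -0.04  0.02] w 85.25
jaw [ 0.94  0.33 -0.  ] toolx [ 0. -0. -1.] rotvec [ 0.   -0.    0.01] q [-0.67  0.82  0.18  1.76 -0.23  0.59 -0.02]
shift now-axes [-2.51  0.49  0.31] shift after-turn axes [-2.5   0.51  0.31] world d [0.13 0.58 2.5 ]
```

Good; raise 2 mm and close.

```bash
python3 -m handwheel '1 -2 0 0 0 0 0;0 0 0 0 0 0 0;-.3 0 0 0 0 0 0;-.6 0 0 0 0 0 0;-.6 0 0 0 0 0 0;-.6 0 0 0 0 0 0;-.6 0 0 0 0 0 0'; python3 - <<'E'
from h import *
goal([536,300.5,64],19)
cv2.imwrite("pics/s3.png",get_image("side"));crop(cv2.imread("pics/s3.png"),240,290,370,420,4,"pics/v3.png")
E
```

```text
clock: 4.4
eef_pos: [537.9, 300.8, 65.0]
tool_rot: [-0.78, 1.565, -0.446]
force: [0.1, -1.2, 0.5]
width: 23.5
t 4.4 pos [537.91 300.85  64.96] F [ 0.12 -1.17  0.45] T [ 0.02 -0.07 -0.03] w 23.51
jaw [0.94 0.33 0.  ] toolx [ 0.01 -0.   -1.  ] rotvec [0. 0. 0.] q [-0.67  0.81  0.18  1.75 -0.23  0.59 -0.02]
shift now-axes [ 0.95  0.3  -1.92] shift after-turn axes [ 0.96  0.29 -1.92] world d [-1.91 -0.35 -0.96]
```

View pics/v3.png

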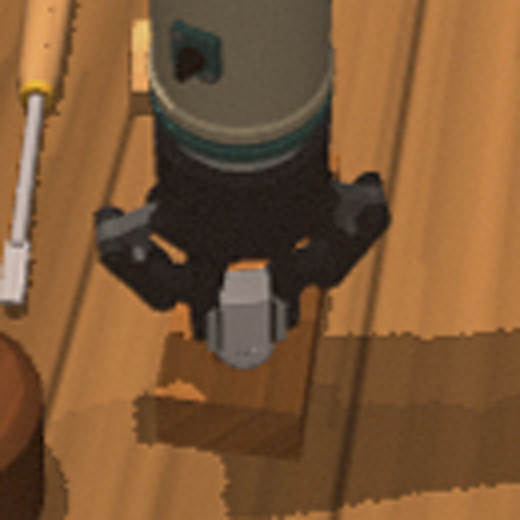

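```bash
python3 -m handwheel '-.6 -4 0 0 0 0 0;-.6 -8 0 0 0 0 0;-.6 -10 0 0 0 0 0;-.6 -12 0 0 0 0 0;-.6 -15 0 0 0 0 0;-.6 -15 0 0 0 0 0;-.6 -15 0 0 0 0 0;-.6 -12 0 0 0 0 0;-.6 -5 0 0 0 0 0;-.6 0 0 0 0 0 0'; python3 - <<'E'
from h import *
goal([538,301,170],19)
cv2.imwrite("pics/s4.png",get_image("side"));crop(cv2.imread("pics/s4.png"),240,250,370,380,4,"pics/v4.png")
E
```

```text
clock: 5.45
eef_pos: [534.7, 300.3, 169.2]
tool_rot: [-1.689, 1.567, -1.355]
force: [-0.2, 0.0, -1.9]
width: 24.2
t 5.45 pos [534.68 300.32 169.19] F [-0.21  0.03 -1.87] T [ 0.07 -0.04 -0.03] w 24.16
jaw [ 0.94  0.33 -0.  ] toolx [ 0. -0. -1.] rotvec [ 0. -0.  0.] q [-0.7   0.67  0.23  1.7  -0.19  0.8  -0.05]
shift now-axes [-0.81 -0.45  3.36] shift after-turn axes [-0.81 -0.44  3.36] world d [3.32 0.68 0.81]
```

View pics/v4.png

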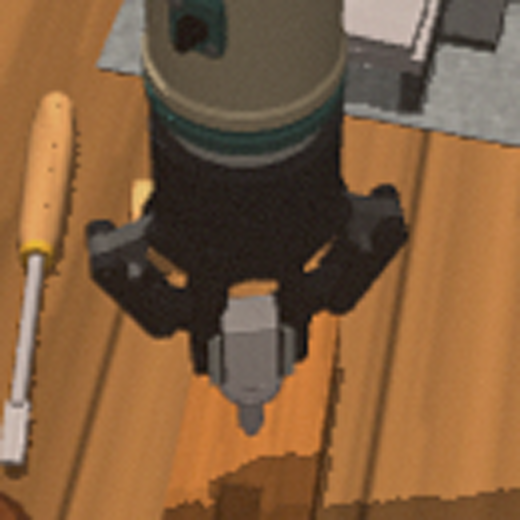

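```bash
python3 - <<'E'
from h import *
st=ctrl.read_state();x,y,z=st['eef_pos']
print("nose proj",proj("side",[x,y,z-60]),"z87",onz("side",302.75,357.5,z-60))
goal([533,-37,170],19)
E
python3 -m handwheel '-.6 0 25 0 0 0 0;-.6 0 35 0 0 0 0;-.6 0 35 0 0 0 0;-.6 0 35 0 0 0 0'
```

```text
nose proj (np.float64(302.25501245582547), np.float64(357.1931130811405)) z87 [533.5  300.72 108.77]
t 5.5 pos [534.51 300.24 168.77] F [ 0.4  -0.18 -2.01] T [-0.03  0.   -0.04] w 23.73
jaw [ 0.94  0.33 -0.  ] toolx [ 0. -0. -1.] rotvec [ 0. -0.  0.] q [-0.7   0.67  0.23  1.7  -0.19  0.8  -0.05]
shift now-axes [   0.13 -318.12 -111.97] shift after-turn axes [  -1.23 -318.37 -111.22] world d [  -1.51 -337.24    1.23]
clock: 5.9
eef_pos: [493.9, 416.9, 165.2]
tool_rot: [-2.047, 1.558, -1.727]
force: [0.7, 0.0, -1.9]
width: 23.2
```

I ran that move before reading the result, and it went the wrong way along tool y. It stayed clear of everything, so I'm now heading back.

```bash
python3 - <<'E'
from h import *
goal([533,-37,170],19)
E
```

```text
t 5.9 pos [493.94 416.89 165.23] F [ 0.68  0.03 -1.91] T [ 0.08 -0.12 -0.07] w 23.24
jaw [ 0.95  0.31 -0.01] toolx [-0.   -0.01 -1.  ] rotvec [-0.01 -0.01  0.01] q [-0.89  0.72  0.25  1.59 -0.2   0.86 -0.25]
shift now-axes [   1.01 -443.16 -105.73] shift after-turn axes [  -4.77 -441.88 -110.84] world d [  39.06 -453.89    4.77]
```

```bash
python3 -m handwheel '-.6 -1 -20 -5 0 0 0;-.6 -1 -35 -8 0 0 0;-.6 -1 -35 -8 0 0 0;-.6 -1 -35 -8 0 0 0;-.6 -1 -35 -8 0 0 0;-.6 0 -35 -8 0 0 0;-.6 0 -35 -8 0 0 0;-.6 0 -35 -8 0 0 0;-.6 0 -20 -5 0 0 0;-.6 0 0 0 0 0 0'; python3 - <<'E'
from h import *
goal([533,-37,170],19)
E
```

```text
clock: 6.9
eef_pos: [514.4, 125.6, 162.4]
tool_rot: [-2.846, 1.546, -2.508]
force: [-0.8, -0.2, -1.5]
width: 23.8
t 6.9 pos [514.38 125.64 162.41] F [-0.78 -0.19 -1.48] T [ 0.09 -0.09 -0.05] w 23.78
jaw [ 0.94  0.33 -0.02] toolx [-0.02 -0.01 -1.  ] rotvec [ 0.01 -0.02  0.01] q [-0.44  0.58  0.21  1.92 -0.17  0.69  0.21]
shift now-axes [  -5.59 -159.65  -36.58] shift after-turn axes [  -7.59 -159.85  -35.34] world d [  18.62 -162.64    7.59]
```

```bash
python3 -m handwheel '-.6 -2 -20 -4 .01 -.02 .01;-.6 -2 -30 -7 0 0 0;-.6 -2 -30 -7 0 0 0;-.6 0 -30 -7 0 0 0;-.6 0 -25 -5 0 0 0;-.6 0 -10 -3 0 0 0;-.6 0 0 0 0 0 0'; python3 - <<'E'
from h import *
goal([533,-37,150],5)
E
```

```text
clock: 7.6
eef_pos: [529.6, -18.2, 164.1]
tool_rot: [2.234, 1.558, 2.571]
force: [0.4, 1.1, -1.8]
width: 23.9
t 7.6 pos [529.57 -18.21 164.13] F [ 0.41  1.1  -1.77] T [ 0.07 -0.01  0.04] w 23.95
jaw [ 0.94  0.33 -0.01] toolx [-0.01  0.01 -1.  ] rotvec [ 0.25 -0.01 -0.01] q [-0.13  0.57  0.18  1.92 -0.17  0.67  0.49]
shift now-axes [ 13.97 -19.    -2.87] shift after-turn axes [ 14.13 -19.01   1.77] world d [  3.43 -18.79 -14.13]
```

```bash
python3 -m handwheel '-.6 4 -5 0 .12 0 -.01;-.6 4 -5 0 .12 -.01 0;-.6 0 0 0 0 0 0'; python3 - <<'E'
from h import *
goal([533,-37,138],5)
E
```

```text
clock: 7.9
eef_pos: [531.8, -21.2, 154.9]
tool_rot: [1.398, 1.568, 1.493]
force: [0.2, -0.0, -2.6]
width: 23.8
t 7.9 pos [531.83 -21.25 154.94] F [ 0.17 -0.02 -2.62] T [-0.08  0.04 -0.04] w 23.82
jaw [1.  0.1 0. ] toolx [ 0.  0. -1.] rotvec [ 0.01  0.   -0.  ] q [-0.18  0.59  0.25  1.94 -0.23  0.64  0.31]
shift now-axes [ 16.89 -15.84  -0.35] shift after-turn axes [ 16.94 -15.8   -0.21] world d [  1.17 -15.75 -16.94]
```

```bash
python3 -m handwheel '-.6 8 -8 0 0 0 0;-.6 8 -7 0 0 0 0;-.6 0 0 0 0 0 0'; python3 - <<'E'
from h import *
goal([533,-37,130],5)
st=ctrl.read_state();x,y,z=st['eef_pos']
for n in("side","top"):
    im=get_image(n);print(n,"nose",proj(n,[x,y,z-60]),"hole",proj(n,[533,-37,60]))
    crop(im,275,200,375,300,5,f"pics/v5{n}.png")
E
```

```text
clock: 8.2
eef_pos: [533.5, -32.5, 137.4]
tool_rot: [1.602, 1.566, 1.71]
force: [0.2, 0.4, -1.2]
width: 24.2
t 8.2 pos [533.46 -32.52 137.37] F [ 0.19  0.37 -1.18] T [-0.    0.05 -0.05] w 24.19
jaw [ 0.99  0.11 -0.  ] toolx [-0.    0.01 -1.  ] rotvec [ 0.02 -0.   -0.01] q [-0.14  0.62  0.23  1.94 -0.24  0.61  0.35]
shift now-axes [ 7.35 -4.44 -0.94] shift after-turn axes [ 7.37 -4.42 -0.85] world d [-0.46 -4.48 -7.37]
side nose (np.float64(329.22813827871175), np.float64(243.51517139862332)) hole (np.float64(329.4868207176804), np.float64(247.41561352456128))
top nose (np.float64(328.5480099809516), np.float64(257.12074632662745)) hole (np.float64(330.3633923579298), np.float64(258.84126182490127))
```

View pics/v5side.png

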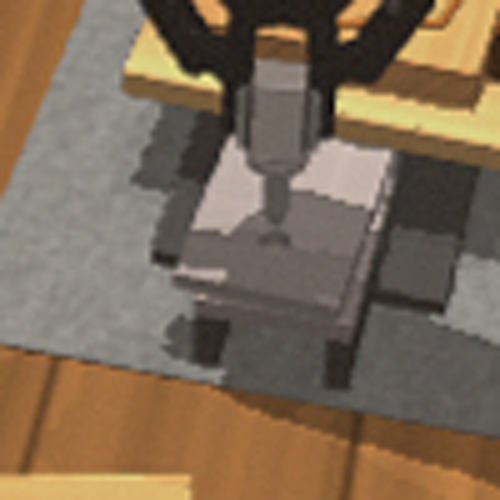

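View pics/v5top.png

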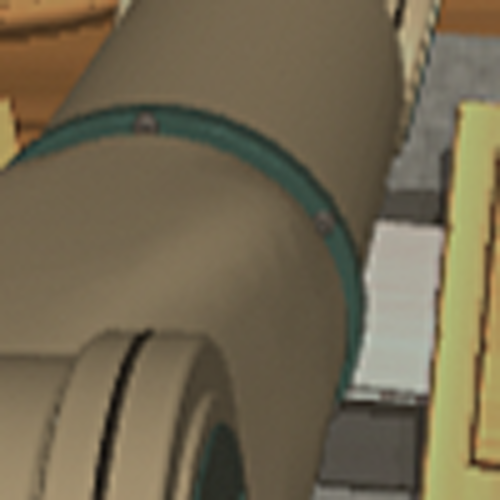

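```bash
python3 -m handwheel '-.6 4 -5 0 0 0 0;-.6 4 0 0 0 0 0;-.6 2 0 0 0 0 0;-.6 0 0 0 0 0 0'; python3 - <<'E'
from h import *
goal([533,-37,123],5)
st=ctrl.read_state();x,y,z=st['eef_pos']
im=get_image("side");print("nose",proj("side",[x,y,z-60]),"hole",proj("side",[533,-37,60]))
crop(im,300,215,360,275,10,"pics/v6.png")
E
```

```text
clock: 8.7
eef_pos: [534.9, -37.2, 127.7]
tool_rot: [1.254, 1.565, 1.362]
force: [1.3, -0.9, -1.6]
width: 23.5
t 8.7 pos [534.85 -37.21 127.68] F [ 1.31 -0.95 -1.64] T [ 0.   -0.01  0.03] w 23.45
jaw [0.99 0.11 0.  ] toolx [ 0.    0.01 -1.  ] rotvec [ 0.02  0.   -0.01] q [-0.12  0.64  0.22  1.94 -0.25  0.59  0.37]
shift now-axes [ 4.68  0.38 -1.83] shift after-turn axes [ 4.68  0.37 -1.83] world d [-1.85  0.21 -4.68]
nose (np.float64(328.81920949262263), np.float64(244.96769389598376)) hole (np.float64(329.4868207176804), np.float64(247.41561352456128))
```

View pics/v6.png

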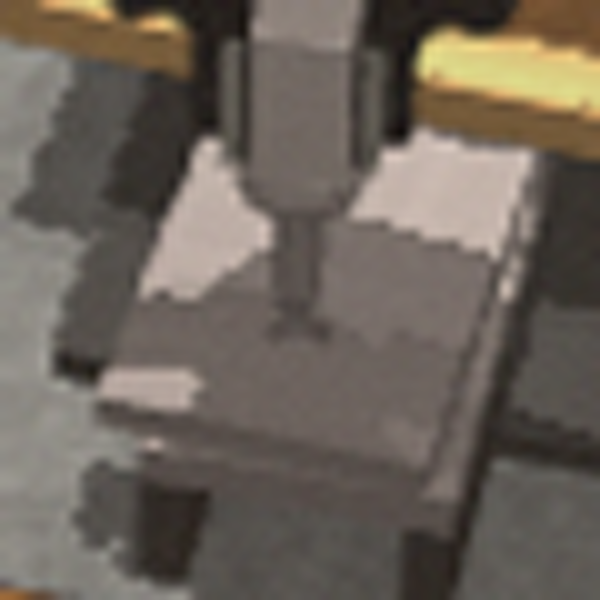

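```bash
python3 - <<'E'
from h import *
x,y,z=534.85,-37.2,127.7
print("collar bottom front",proj("side",[x,y+15,z-19]),"handle top front edge",proj("side",[x,y+9,z-19+51]),"top back",proj("side",[x,y-9,z-19+51]))
x,y,z=534.7,300.3,169.2
print("collar bottom front",proj("side",[x,y+15,z-19]),"handle top front edge",proj("side",[x,y+9,z-19+51]),"top back",proj("side",[x,y-9,z-19+51]))
E
```

```text
collar bottom front (np.float64(328.3531938222489), np.float64(236.86084671547215)) handle top front edge (np.float64(329.3995523433915), np.float64(218.52779516757298)) top back (np.float64(330.58919015347976), np.float64(213.23025442702036))
collar bottom front (np.float64(300.36733039568065), np.float64(351.4990804478985)) handle top front edge (np.float64(300.70843029666577), np.float64(331.7317964949326)) top back (np.float64(302.6720392885236), np.float64(323.1973444555106))
```

```bash
python3 -m handwheel '-.6 2 .5 -1.4 0 0 0;-.6 2 0 0 0 0 0;-.6 2 0 0 0 0 0;-.6 0 0 0 0 0 0'; python3 - <<'E'
from h import *
goal([533.4,-36.8,118],5)
E
```

```text
clock: 9.15
eef_pos: [533.5, -36.4, 121.6]
tool_rot: [1.174, 1.564, 1.283]
force: [-0.3, -0.4, -2.6]
width: 23.7
t 9.15 pos [533.46 -36.37 121.56] F [-0.32 -0.39 -2.6 ] T [0.01 0.03 0.  ] w 23.73
jaw [0.99 0.11 0.  ] toolx [ 0.    0.01 -1.  ] rotvec [ 0.02  0.   -0.01] q [-0.12  0.64  0.21  1.95 -0.25  0.57  0.37]
shift now-axes [ 3.55 -0.45 -0.12] shift after-turn axes [ 3.56 -0.43 -0.1 ] world d [-0.06 -0.43 -3.56]
```

```bash
python3 -m handwheel '-.6 2 -.3 0 0 0 0;-.6 1 0 0 0 0 0;-.6 0 0 0 0 0 0'; python3 -m handwheel '-.6 2 0 0 0 0 0;-.6 0 0 0 0 0 0';  python3 -m handwheel '-.6 2 0 0 0 0 0;-.6 0 0 0 0 0 0'
```

```text
clock: 9.45
eef_pos: [533.6, -36.6, 118.3]
tool_rot: [1.15, 1.564, 1.259]
force: [0.5, 0.4, -1.1]
width: 23.4
clock: 9.65
eef_pos: [533.7, -36.6, 116.2]
tool_rot: [1.145, 1.564, 1.253]
force: [1.2, 0.0, -2.1]
width: 23.6
clock: 9.85
eef_pos: [533.7, -36.6, 114.0]
tool_rot: [1.135, 1.564, 1.244]
force: [-0.1, 0.2, -2.1]
width: 23.3
```

```bash
python3 -m handwheel '-.6 2 0 0 0 0 0;-.6 0 0 0 0 0 0';  python3 -m handwheel '-.6 1.5 0 0 0 0 0;-.6 0 0 0 0 0 0'; python3 - <<'E'
from h import *
goal([526.5,-36.8,110],5)
im=get_image("side")
crop(im,300,215,360,275,10,"pics/v7.png")
E
```

```text
clock: 10.05
eef_pos: [533.7, -36.6, 111.8]
tool_rot: [1.126, 1.564, 1.235]
force: [-1.0, 0.5, -1.9]
width: 23.9
clock: 10.25
eef_pos: [533.7, -36.6, 110.2]
tool_rot: [1.125, 1.564, 1.233]
force: [0.6, 0.4, -2.0]
width: 23.9
t 10.25 pos [533.74 -36.6  110.18] F [ 0.62  0.38 -1.96] T [-0.03  0.06 -0.02] w 23.91
jaw [0.99 0.11 0.  ] toolx [ 0.    0.01 -1.  ] rotvec [ 0.02  0.   -0.01] q [-0.11  0.66  0.2   1.96 -0.26  0.54  0.38]
shift now-axes [ 0.16  0.58 -7.22] shift after-turn axes [ 0.18  0.43 -7.23] world d [-7.24 -0.2  -0.18]
```

View pics/v7.png

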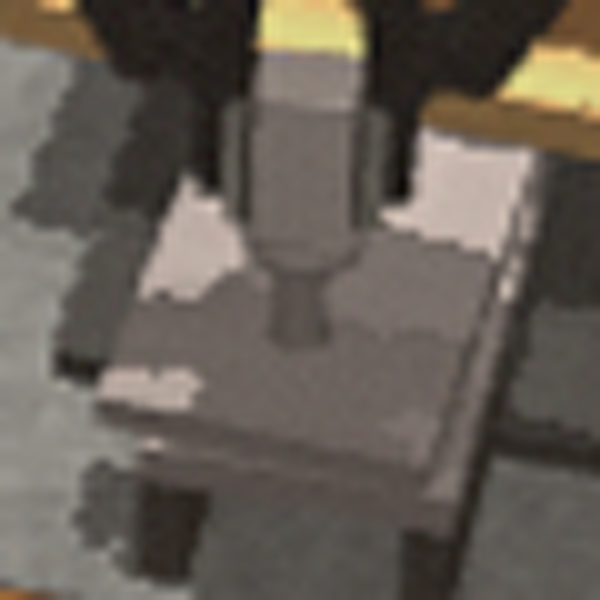

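```bash
python3 -m handwheel '-.6 0 .3 -2 0 0 0;-.6 0 0 0 0 0 0'; python3 -m handwheel '-.6 0 .3 -2 0 0 0;-.6 0 0 0 0 0 0'; python3 -m handwheel '-.6 0 .3 -2 0 0 0;-.6 0 0 0 0 0 0'
```

```text
clock: 10.5
eef_pos: [532.6, -37.0, 110.5]
tool_rot: [0.792, 1.564, 0.9]
force: [0.9, 0.3, -1.9]
width: 23.6
clock: 10.7
eef_pos: [532.1, -37.2, 111.1]
tool_rot: [0.451, 1.561, 0.559]
force: [1.0, 0.4, -2.3]
width: 23.7
clock: 10.9
eef_pos: [531.5, -37.3, 111.6]
tool_rot: [0.269, 1.558, 0.377]
force: [1.3, 0.0, -2.3]
width: 23.7
```

```bash
python3 -m handwheel '-.6 1 .6 -4 0 0 0;-.6 0 0 0 0 0 0'; python3 - <<'E'
from h import *
goal([526,-36.4,110],5)
E
```

```text
clock: 11.1
eef_pos: [529.4, -37.1, 111.3]
tool_rot: [0.149, 1.554, 0.258]
force: [0.7, 0.1, -2.0]
width: 23.8
t 11.1 pos [529.38 -37.14 111.28] F [ 0.68  0.11 -2.01] T [-0.1  -0.13  0.01] w 23.78
jaw [0.99 0.11 0.02] toolx [ 0.02  0.   -1.  ] rotvec [ 0.02  0.02 -0.  ] q [-0.11  0.65  0.2   1.98 -0.26  0.52  0.38]
shift now-axes [ 1.22  1.1  -3.3 ] shift after-turn axes [ 1.28  1.04 -3.3 ] world d [-3.38  0.74 -1.28]
```

```bash
python3 -m handwheel '-.6 1 .8 -3 0 .02 0;-.6 0 0 0 0 0 0'; python3 -m handwheel '-.6 .5 .5 -3 0 .01 0;-.6 0 0 0 0 0 0'; python3 - <<'E'
from h import *
goal([526,-36.4,110],5)
im=get_image("side")
crop(im,300,215,360,275,10,"pics/v8.png")
E
```

```text
clock: 11.3
eef_pos: [527.5, -36.8, 110.8]
tool_rot: [2.386, 1.568, 2.494]
force: [1.0, -0.7, -1.4]
width: 23.6
clock: 11.5
eef_pos: [525.3, -36.6, 110.5]
tool_rot: [3.018, 1.56, 3.126]
force: [2.1, 0.1, -2.8]
width: 24.0
t 11.5 pos [525.34 -36.58 110.5 ] F [ 2.1   0.1  -2.84] T [-0.26 -0.72 -0.  ] w 24.0
jaw [ 0.99  0.11 -0.01] toolx [-0.01  0.   -1.  ] rotvec [ 0.02 -0.01 -0.  ] q [-0.12  0.66  0.21  1.97 -0.25  0.55  0.37]
shift now-axes [0.49 0.1  0.68] shift after-turn axes [0.5  0.12 0.68] world d [ 0.66  0.18 -0.5 ]
```

View pics/v8.png

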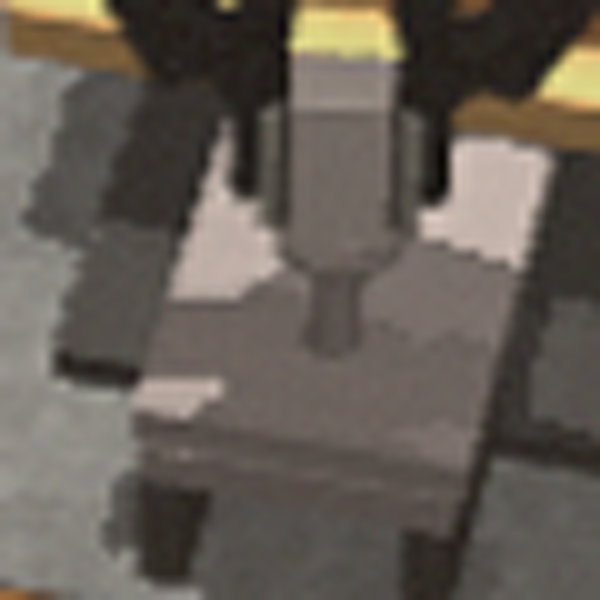

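```bash
python3 -m handwheel '-.6 1 .1 .5 .01 -.01 0;-.6 0 0 0 0 0 0'; python3 -m handwheel '-.6 2 0 0 0 0 0;-.6 0 0 0 0 0 0'; python3 -m handwheel '-.6 2 0 0 0 0 0;-.6 0 0 0 0 0 0'; python3 -c "
from h import *
goal([526,-36.4,110],5)"
```

```text
clock: 11.75
eef_pos: [524.8, -36.6, 108.8]
tool_rot: [2.579, 1.568, 2.677]
force: [3.8, -0.6, -2.1]
width: 24.0
clock: 11.95
eef_pos: [524.9, -36.6, 106.6]
tool_rot: [2.498, 1.569, 2.595]
force: [2.6, -0.6, -2.1]
width: 23.6
clock: 12.15
eef_pos: [524.9, -36.6, 104.4]
tool_rot: [2.457, 1.569, 2.555]
force: [3.7, -0.7, -1.8]
width: 23.8
t 12.15 pos [524.93 -36.6  104.36] F [ 3.69 -0.67 -1.85] T [-0.16 -0.99  0.01] w 23.78
jaw [ 1.   0.1 -0. ] toolx [-0.  0. -1.] rotvec [ 0.01 -0.   -0.  ] q [-0.12  0.67  0.21  1.98 -0.26  0.52  0.37]
shift now-axes [-5.64  0.1   1.08] shift after-turn axes [-5.64  0.1   1.09] world d [1.07 0.2  5.64]
```

```bash
python3 -m handwheel '-.6 2 0 1 0 0 0;-.6 0 0 0 0 0 0'; python3 -m handwheel '-.6 2 0 0 0 0 0;-.6 0 0 0 0 0 0'; python3 -m handwheel '-.6 2 0 0 0 0 0;-.6 0 0 0 0 0 0'
```

```text
clock: 12.35
eef_pos: [525.0, -36.3, 101.9]
tool_rot: [2.66, 1.567, 2.758]
force: [4.6, -0.6, -3.8]
width: 23.7
clock: 12.55
eef_pos: [525.0, -36.6, 99.7]
tool_rot: [2.733, 1.567, 2.83]
force: [3.5, -0.7, -2.0]
width: 23.4
clock: 12.75
eef_pos: [525.3, -36.7, 97.7]
tool_rot: [2.701, 1.567, 2.798]
force: [3.3, -0.4, -3.3]
width: 23.5
```

```bash
python3 -m handwheel '-.6 0 0 1.5 0 0 0;-.6 0 0 0 0 0 0'; python3 -m handwheel '-.6 2 0 0 0 0 0;-.6 0 0 0 0 0 0'; python3 -m handwheel '-.6 2 0 0 0 0 0;-.6 0 0 0 0 0 0';python3 -c "
from h import *
goal([526,-36.4,79],5)"
```

```text
clock: 12.95
eef_pos: [525.5, -36.5, 97.3]
tool_rot: [2.826, 1.564, 2.923]
force: [3.2, -0.4, -2.9]
width: 23.9
clock: 13.15
eef_pos: [525.6, -36.6, 95.1]
tool_rot: [2.848, 1.565, 2.945]
force: [2.7, -1.0, -1.7]
width: 23.7
clock: 13.35
eef_pos: [525.6, -36.6, 93.0]
tool_rot: [2.849, 1.565, 2.946]
force: [2.8, -1.5, -2.3]
width: 23.5
t 13.35 pos [525.6  -36.6   92.97] F [ 2.83 -1.53 -2.25] T [-0.18 -0.73  0.02] w 23.45
jaw [ 1.    0.1  -0.01] toolx [-0.01  0.   -1.  ] rotvec [ 0.01 -0.01 -0.  ] q [-0.11  0.69  0.2   1.98 -0.27  0.5   0.37]
shift now-axes [13.96  0.13  0.5 ] shift after-turn axes [13.97  0.16  0.41] world d [  0.4    0.2  -13.97]
```

Going in freely; continuing.

```bash
python3 -m handwheel '-.6 2 0 .5 0 0 0;-.6 0 0 0 0 0 0'; python3 -m handwheel '-.6 2 0 0 0 0 0;-.6 0 0 0 0 0 0'; python3 -m handwheel '-.6 2 0 0 0 0 0;-.6 0 0 0 0 0 0';python3 -m handwheel '-.6 2 0 0 0 0 0;-.6 0 0 0 0 0 0';python3 -m handwheel '-.6 2 0 0 0 0 0;-.6 0 0 0 0 0 0'; python3 -c "
from h import *
goal([526,-36.4,79],5)"
```

```text
clock: 13.55
eef_pos: [525.7, -36.5, 90.7]
tool_rot: [2.847, 1.564, 2.944]
force: [2.0, -1.1, -1.4]
width: 23.8
clock: 13.75
eef_pos: [525.7, -36.5, 88.5]
tool_rot: [2.851, 1.564, 2.948]
force: [2.2, -2.1, -2.0]
width: 23.8
clock: 13.95
eef_pos: [525.7, -36.5, 86.3]
tool_rot: [2.853, 1.564, 2.95]
force: [1.9, -1.4, -1.8]
width: 23.3
clock: 14.15
eef_pos: [525.7, -36.5, 84.1]
tool_rot: [2.852, 1.564, 2.949]
force: [2.5, -0.0, -1.9]
width: 23.4
clock: 14.35
eef_pos: [525.6, -36.5, 82.0]
tool_rot: [2.853, 1.564, 2.951]
force: [2.4, -1.9, -2.0]
width: 23.6
t 14.35 pos [525.65 -36.49  81.96] F [ 2.45 -1.92 -2.02] T [-0.21 -0.63 -0.04] w 23.61
jaw [ 1.    0.1  -0.01] toolx [-0.01  0.   -1.  ] rotvec [ 0.01 -0.01 -0.  ] q [-0.11  0.7   0.19  1.99 -0.27  0.48  0.38]
shift now-axes [2.96 0.05 0.38] shift after-turn axes [2.96 0.06 0.36] world d [ 0.35  0.09 -2.96]
```

```bash
python3 -m handwheel '-.6 1 0 0 0 -.005 0;-.6 0 0 0 0 0 0'; python3 -m handwheel '-.6 1 0 0 0 0 0;-.6 0 0 0 0 0 0'; python3 -m handwheel '-.6 1 0 0 0 0 0;-.6 0 0 0 0 0 0'; python3 -c "
from h import *
goal([526,-36.4,79],5)
crop(get_image('side'),300,215,360,275,10,'pics/v9.png')"
```

```text
clock: 14.55
eef_pos: [525.4, -36.5, 80.8]
tool_rot: [2.272, 1.568, 2.369]
force: [2.4, -1.8, -2.0]
width: 23.7
clock: 14.75
eef_pos: [525.4, -36.5, 79.8]
tool_rot: [2.217, 1.568, 2.314]
force: [1.8, -0.2, -2.7]
width: 23.5
clock: 14.95
eef_pos: [525.5, -36.4, 78.9]
tool_rot: [2.148, 1.568, 2.245]
force: [1.6, -0.3, -0.1]
width: 23.7
t 14.95 pos [525.48 -36.44  78.95] F [ 1.63 -0.31 -0.08] T [-0.07 -0.51 -0.  ] w 23.7
jaw [ 1.   0.1 -0. ] toolx [-0.  0. -1.] rotvec [ 0.01 -0.   -0.  ] q [-0.1   0.71  0.19  1.99 -0.28  0.46  0.38]
shift now-axes [-0.05 -0.01  0.53] shift after-turn axes [-0.05 -0.    0.53] world d [0.52 0.04 0.05]
```

View pics/v9.png

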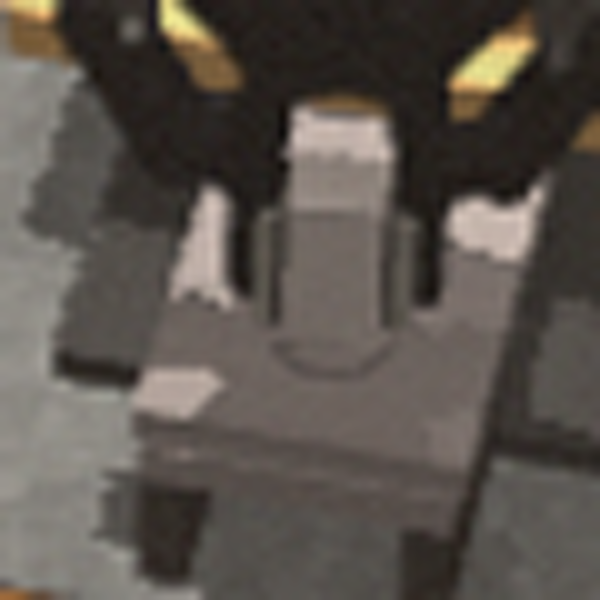

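```bash
python3 -m handwheel '-.6 .7 0 0 0 0 0;-.6 0 0 0 0 0 0'; python3 -m handwheel '-.6 .7 0 0 0 0 0;-.6 0 0 0 0 0 0'; python3 -c "
from h import *
goal([526,-36.4,79],5)"
```

```text
clock: 15.2
eef_pos: [525.5, -36.4, 78.9]
tool_rot: [1.993, 1.568, 2.09]
force: [1.8, -0.4, 0.5]
width: 23.8
clock: 15.4
eef_pos: [525.5, -36.4, 78.9]
tool_rot: [1.889, 1.568, 1.986]
force: [1.9, 0.3, 1.6]
width: 23.5
t 15.4 pos [525.47 -36.43  78.87] F [1.9  0.31 1.62] T [ 0.08 -0.48 -0.  ] w 23.53
jaw [ 1.   0.1 -0. ] toolx [-0.  0. -1.] rotvec [ 0.01 -0.   -0.  ] q [-0.1   0.71  0.18  1.99 -0.28  0.46  0.38]
shift now-axes [-0.13 -0.02  0.53] shift after-turn axes [-0.13 -0.01  0.53] world d [0.53 0.03 0.13]
```

```bash
python3 -m handwheel '-.6 2 0 0 0 0 0;-.6 1 0 0 0 0 0'; python3 -c "
from h import *
goal([526,-36.4,79],5)"; python3 -m handwheel '-.3 0 0 0 0 0 0;0 0 0 0 0 0 0;0 0 0 0 0 0 0;0 0 0 0 0 0 0'; python3 -c "
from h import *
goal([526,-36.4,79],5)
crop(get_image('side'),300,215,360,275,10,'pics/v10.png')"
```

```text
clock: 15.6
eef_pos: [526.3, -36.4, 78.5]
tool_rot: [1.133, 1.567, 1.229]
force: [-0.1, 0.4, 10.4]
width: 23.5
t 15.6 pos [526.33 -36.4   78.46] F [-0.14  0.38 10.42] T [ 0.38 -0.01  0.04] w 23.52
jaw [1.  0.1 0. ] toolx [ 0.  0. -1.] rotvec [ 0.01  0.   -0.  ] q [-0.1   0.71  0.18  1.99 -0.28  0.46  0.38]
shift now-axes [-0.54  0.03 -0.33] shift after-turn axes [-0.54  0.03 -0.33] world d [-0.33 -0.    0.54]
clock: 16.0
eef_pos: [523.6, -35.4, 77.5]
tool_rot: [2.2, 1.564, 2.297]
force: [-0.1, 0.4, 0.1]
width: 42.6
t 16.0 pos [523.55 -35.41  77.5 ] F [-0.1   0.39  0.09] T [-0.03  0.02  0.02] w 42.65
jaw [ 1.   0.1 -0. ] toolx [-0.  0. -1.] rotvec [ 0.01 -0.   -0.01] q [-0.1   0.71  0.18  2.   -0.28  0.46  0.38]
shift now-axes [-1.52 -1.22  2.33] shift after-turn axes [-1.5  -1.2   2.35] world d [ 2.45 -0.99  1.5 ]
```

View pics/v10.png

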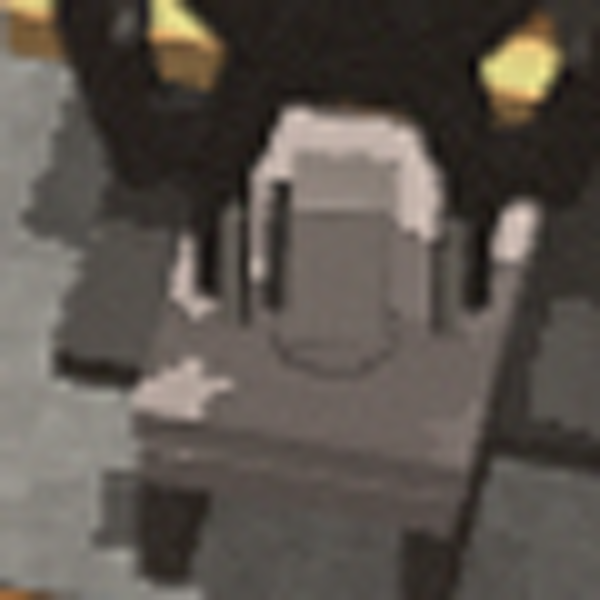

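```bash
python3 -m handwheel '.3 0 -.5 1.5 0 0 0;.3 0 0 0 0 0 0;.3 -5 0 0 0 0 0;.3 -10 0 0 0 0 0;.3 -15 0 0 0 0 0;.3 -20 0 0 0 0 0;.3 -20 0 0 0 0 0;.3 -20 0 0 0 0 0;.3 -20 0 0 0 0 0;.3 0 0 0 0 0 0'; python3 -c "
from h import *
goal([526,0,230],5)"
```

```text
clock: 17.05
eef_pos: [525.2, -36.7, 195.7]
tool_rot: [2.208, 1.564, 2.304]
force: [0.1, -0.2, 1.6]
width: 55.6
t 17.05 pos [525.17 -36.72 195.65] F [ 0.06 -0.2   1.58] T [-0.03 -0.03 -0.01] w 55.58
jaw [ 1.   0.1 -0. ] toolx [-0.    0.01 -1.  ] rotvec [ 0.01 -0.   -0.01] q [-0.16  0.53  0.27  1.91 -0.21  0.74  0.32]
shift now-axes [-34.16  36.66   4.21] shift after-turn axes [-34.35  36.51   4.03] world d [ 0.83 36.72 34.35]
```

Move away (+y) for a clear view from both cameras.

```bash
python3 -m handwheel '.3 -15 20 0 0 0 0;.3 -5 30 0 0 0 0;.3 -5 40 0 0 0 0;.3 0 40 0 0 0 0;.3 0 40 0 0 0 0;.3 0 40 0 0 0 0;.3 0 40 0 0 0 0;.3 0 20 0 0 0 0;.3 0 0 0 0 0 0;.3 0 0 0 0 0 0'; python3 - <<'E'
from h import *
s=get_image("side");t=get_image("top");print(ctrl.read_state()['clock'])
cv2.imwrite("pics/s11.png",s);cv2.imwrite("pics/t11.png",t)
v=np.hstack([cv2.resize(s[205:275,290:360],(400,400),interpolation=2),cv2.resize(t[220:290,295:365],(400,400),interpolation=2)]);cv2.imwrite("pics/v11.png",v)
E
```

```text
clock: 18.05
eef_pos: [497.1, 239.6, 223.0]
tool_rot: [2.392, 1.565, 2.483]
force: [0.7, 0.1, -0.2]
width: 55.6
18.15
```

View pics/v11.png

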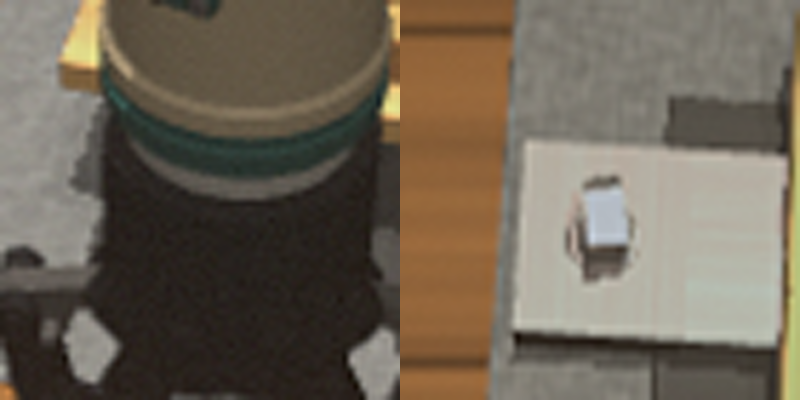

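View pics/s11.png

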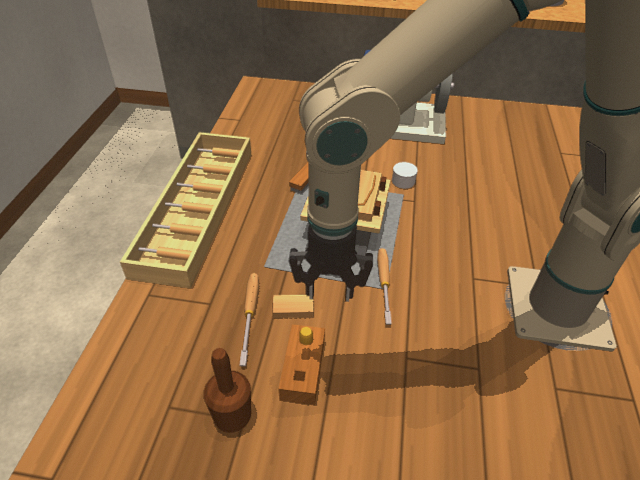

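View pics/t11.png

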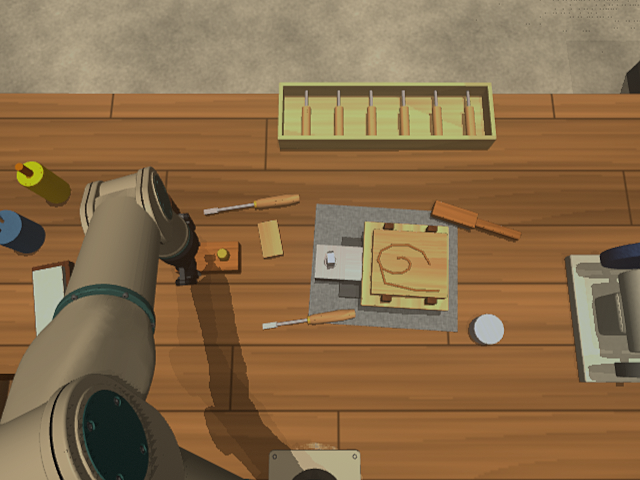

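```bash
python3 -m handwheel '.3 0 20 -15 0 0 0;.3 0 35 -25 0 0 0;.3 0 35 -30 0 0 0;.3 0 35 -30 0 0 0;.3 0 30 -20 0 0 0;.3 0 0 0 0 0 0'; python3 - <<'E'
from h import *
s=get_image("side");t=get_image("top");print(ctrl.read_state()['clock'])
cv2.imwrite("pics/s12.png",s)
v=np.hstack([cv2.resize(s[205:275,290:360],(400,400),interpolation=2),cv2.resize(t[220:290,295:365],(400,400),interpolation=2)]);cv2.imwrite("pics/v12.png",v)
for n in("side","top"): print(n,"handle top",proj(n,[525.7,-36.5,111]),"shoulder",proj(n,[525.7,-36.5,60]),"collarfront",proj(n,[525.7,-21.5,60]))
E
```

```text
clock: 18.75
eef_pos: [368.4, 375.2, 224.0]
tool_rot: [-2.45, 1.57, -2.386]
force: [0.3, 0.1, 1.0]
width: 55.8
18.85
side handle top (np.float64(333.2526135127988), np.float64(232.36580237564428)) shoulder (np.float64(332.50501488805713), np.float64(247.95269758116538)) collarfront (np.float64(331.5840769614934), np.float64(252.4345978288171))
top handle top (np.float64(330.48168593252615), np.float64(257.3802269135503)) shoulder (np.float64(330.16232216934435), np.float64(261.87048762749083)) collarfront (np.float64(323.80688052796586), np.float64(261.87059675190403))
```

View pics/v12.png

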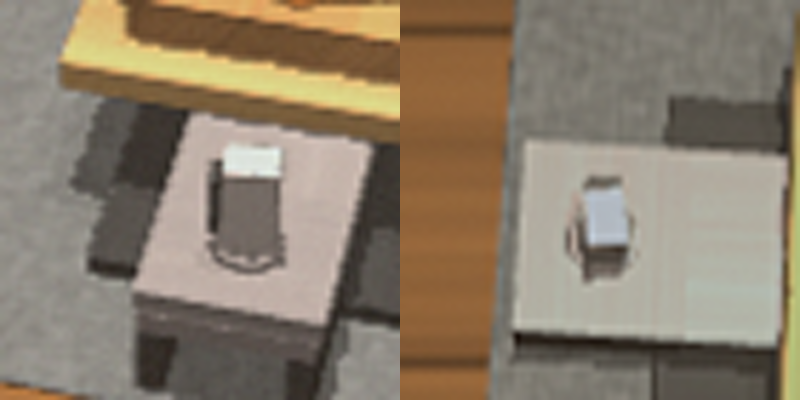

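View pics/s12.png

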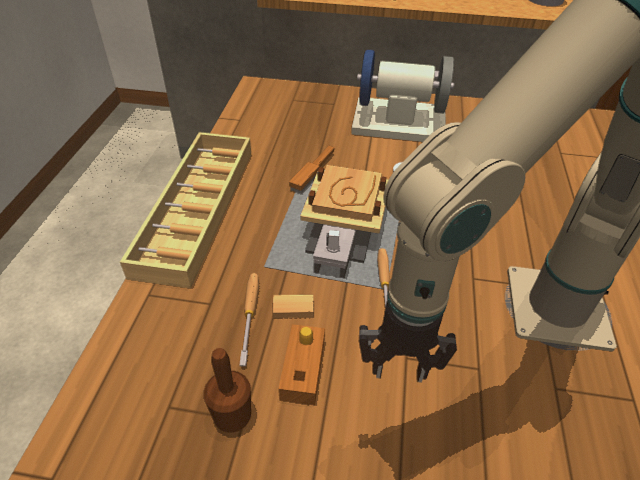

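The pin stands upright with its handle top at (334, 233) in the side view and (331, 258) in the top view. Both are within 1 px of the fully seated prediction. The button shows as a dark plate on the left of the handle, so it is out. The bystanders have not moved.

```bash
python3 -c "
from cell import ctrl
print(ctrl.finish_job(), ctrl.read_state()['clock'])"
```

```text
the job is handed in; nothing more can be done
the job is handed in; nothing more can be done
```

The turntable is locked: the pin is through both holes with its collar flat on the tongue, its button out, and the robot clear. The job was handed in at about 18.9 s of the 64 s allowed.

**What I did:** I gripped the pin across its button and lifted it straight out of the rack. With the nose in the tongue's hole, I dragged the tongue about 7 mm until the two holes lined up. I then pushed the pin down in steps of 1 to 2 mm, with sideways forces under 5 N. At the end I pressed it home with about 10 N and opened the gripper.

**Last checks:**
- **Pin:** both camera views show it upright, with the handle top and collar edge within 1 px of where a fully seated pin should appear.
- **Button:** it shows as sprung out in the side view. I had no direct reading of the button joint.
- **Bystanders:** in the last pictures the bench dog and the others look unmoved. The wax tin was partly hidden behind the arm in the final side view, but the top view shows it in place.

**What went wrong or disagreed:**
- **Wrong-way move:** while carrying the pin I sent one move about 120 mm the wrong way. It stayed in clear air and I brought it back.
- **Finger reading:** the gripper read about 23.5 mm with the button in, against the 25 mm you gave for the handle. I took that as an offset in the reading.
- **Camera views:** the two cameras differed by about 2 mm on the tongue hole, which was within the nose's clearance.

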